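# Refill the serving rack in reverse order

### The job

The pale rack will be turned round for the guests opposite, so move the four condiments from the dark rack into the empty pale rack in reverse order: what stands leftmost in the dark rack (seen from the robot) goes into the rightmost bay of the pale one, and so on, one to each bay. Set each one down upright in the middle of its cork pad, never tipping any of them over, and leave all four standing free and still.

Things in the scene. Friction and masses are not known exactly. Their poses are not given: they have to be found in the camera images.
- salt: Salt shaker, clear, with grey domed cap; the smallest of the four. 90 mm high, round, 44 mm across up to 74 mm height (grip about 60 mm above its base), 34 mm above that; 0.1 kg. Origin: centre of its underside, z up. At the start it stands in a bay of the dark rack, 5 mm at most off the pad's centre.
- spice: Slim clear spice jar with red screw cap. 106 mm high, round, 42 mm across, cap 45 mm across from 85 mm height up; grip about 78 mm above its base; 0.11 kg. (Similar jars at the far left are not meant.) Origin: centre of its underside, z up. At the start it stands in a bay of the dark rack, 5 mm at most off the pad's centre.
- pink: Jar of pink salt, the widest; steel lid fixed to it. Round, body 68 mm, lid rim 70 mm across, lid top at 88 mm; knob 18 mm across from 88 to 108 mm height. Lift it by the knob or round the body; 0.42 kg. (Not the like one at the back.) Origin: centre of its underside, z up. At the start it stands in a bay of the dark rack, 5 mm at most off the pad's centre.
- oil: White carton with two stoppered bottles, the tallest. 56 x 56 x 118 mm, stoppers to 147 mm; grip two faces about 105 mm above its base; faces look along its x and y, its x within 9 deg of the rack's x; 0.38 kg. (Not those at the back.) Origin: centre of its underside, z up. At the start it stands in a bay of the dark rack, 5 mm at most off the pad's centre.
- old_rack: Dark wood rack, fixed, full at the start, left or right. 110 mm deep (x) by 330 long (y, to the robot's left; yaw at most 12 deg). Origin: centre of its underside. Four bays at its y = +120, +40, -40, -120 mm, x = 0, each with a cork pad 72 mm square, top 19 mm above the worktop. Wire rails round the edge, 33 mm high, long ones at x = +-50. Its pads are the four listed.
- new_rack: Pale wood rack, fixed, empty at the start, on the other side. 110 mm deep (x) by 330 long (y, to the robot's left; yaw at most 12 deg). Origin: centre of its underside. Four bays at its y = +120, +40, -40, -120 mm, x = 0, each with a cork pad 72 mm square, top 19 mm above the worktop. Wire rails round the edge, 33 mm high, long ones at x = +-50. Grip from front and back: fingers closing along x.
- pad_salt: Square cork pad, 72 x 72 x 3 mm, fixed in a bay of the dark rack, on which the salt shaker stands at the start. All pads look alike; they stay behind, so this one marks where that thing came from. Origin: centre of its underside, 16 mm above the worktop.
- pad_spice: Square cork pad, 72 x 72 x 3 mm, fixed in a bay of the dark rack, on which the spice jar stands at the start. All pads look alike; they stay behind, so this one marks where that thing came from. Origin: centre of its underside, 16 mm above the worktop.
- pad_pink: Square cork pad, 72 x 72 x 3 mm, fixed in a bay of the dark rack, on which the jar of pink salt stands at the start. All pads look alike; they stay behind, so this one marks where that thing came from. Origin: centre of its underside, 16 mm above the worktop.
- pad_oil: Square cork pad, 72 x 72 x 3 mm, fixed in a bay of the dark rack, on which the bottle carton stands at the start. All pads look alike; they stay behind, so this one marks where that thing came from. Origin: centre of its underside, 16 mm above the worktop.

How it is judged:
By the outcome, as a careful person would: the job done as asked, in the order asked, and still so for the second after the job is handed in, with the robot touching nothing.
It also fails if it takes over 99 s, if anything falls off the work surface, if the arm or the gripper's body presses on something with over 40 N, if the wrist force passes 120 N, or if a joint passes its speed limit or range.

### The arm

A 6-joint arm with a two-finger parallel gripper is mounted at the origin on a cart in front of the work surface, level with it; the furniture and walls round the work are solid. World frame = base frame: x ahead of the robot, y to its left, z up, the work surface at z = 0. Lengths are in m, angles in degrees, forces in N, time in s.
With the tool pointing down it reaches from about 0.35 to 1 m from the base axis. Payload 7.1 kg.
Tool frame: the origin (TCP) lies at the very end of the fingers, on their centre line; the grasp point (between the pads) lies 19 mm behind it; z points along the fingers, y is the line along which they close (so a half turn about z gives the same grasp; the last joint's range is limited). The gripper opens to 85 mm and grips with 20 to 120 N. Pads are 22 mm wide; open, the fingers measure 114 mm over their backs; the gripper's body (76 mm by 85 mm) begins 54 mm behind the grasp point. The pads swing forward as they close: fully open they stand 13 mm farther back than shut.
Start: joints at [-65.374, 24.242, 93.386, -0, 62.372, -1.089], TCP at [0.271, -0.563, 0.231] pointing down, gripper open.
Joint ranges: [-172.04, 172.04], [-51.8, 120.97], [4.93, 147.93], [-75.15, 255.16], [6.16, 154.13], [-145.62, 145.62]. Speed limits (degrees/s): [136.94, 136.94, 172.46, 180, 180, 180].

### API

Orientations are given as a 3x3 rotation matrix whose columns are the frame's x, y, z axes.
In Python, from station import ctrl, imaging, order, recognise, cut_out, tip_of gives the robot as it stands.
- The arm moves only by the shell command python3 -m creep 'ROWS' [OPENING] [FORCE]. ROWS is text: rows parted by semicolons, each of 4 numbers parted by spaces: the shift along the world's x, y, z as a fraction of full scale, then the turn about the world's z as a fraction of full scale. A call has 1 to 10 rows; each row is the pose to reach, as a shift and turn from the pose commanded when the call began; what a row does not reach only later rows make up. Full scale, the value 1, is 10 cm for a shift and 120 degrees for a turn. A row lasts 1/10 s, in which the tool goes at most 50 mm and 8.59 degrees, less where a joint would pass 70% of its speed; a pose out of reach is approached as far as the arm can. A call with a number of a shift or a turn outside -1 to 1 is refused whole. A call with a gripper value outside its range is refused whole. OPENING is the opening, from 0 (shut) to 1 (fully open), set as the call begins (- or left out, the last holds). The fingers move at their own pace and stop on an object; FORCE is the grip in N (left out, the last holds). Time passes only in rows, so rows that repeat a pose let the fingers close. It gives the time, the measured TCP pose, the force, the opening and the grip force at its end, in the units of the state.
- ctrl.observe(): the state, without advancing time (a new reading comes with each control period).
- imaging.camera(name): name is "scene" or "side" or "wrist"; returns the picture (384x512x3 uint8, red, green, blue); there is no depth.
- imaging.camera_params(name): a dict with "fx", "fy", "cx", "cy" (pixels), "R" (3x3) and "t" (3): a world point X has camera coordinates R X + t. Camera axes: x right, y down, z forward; pixel columns grow to the right and rows downward; lengths in m; the calibration is good to about 2 mm. A picture is of the moment at which its call begins: read the wrist's pose just before it. camera_params takes no time and is no camera call; for the wrist camera it gives the pose at the moment of the call.
- order.finish_job(): hands the job in; it is judged then, once.
Trained networks look in the newest picture that a camera, given by its name, has taken for a name from the list of things; names that differ only in an ending like _2 or _b are one class to them, and where a whole thing is asked for, a point or a joint stands for the part that bears it (a point fixed in the world has none). Each returns a list of dicts, best first, with "score" (0 to 1); they miss things now and then, are a little off and sometimes report something else, mostly with a low value. They report only what shows in the picture. A call takes as long as a camera call.
- recognise(camera, thing): "extent" ([centre column, centre row, width, height] in pixels, round what is visible of it).
- cut_out(camera, thing): "pixels" (384x512 bool, what is visible of it) and "extent" ([centre column, centre row, width, height] in pixels, round what is visible of it).
- tip_of(camera, thing): "centre" ([column, row] in pixels: a listed point, or the origin of a listed thing).
The state is a dict: "t": time; "joints": joint angles; "joint_velocities": joint speeds; "joint_efforts": joint torques, N m; "tool_pos": TCP position; "ee_rot": TCP orientation; "wrist_force": force on the tool from outside, world axes, zero at the start; "torque": the same for the moment, N m; "opening": opening from 0.0 (shut) to 1.0 (fully open); "grip_force": force on a finger pad.
Only numpy, scipy, OpenCV 4.12 (cv2) and the standard library are available. Lean on these libraries where they do the work, as an engineer would, in place of code of your own. Each camera call takes 0.05 s, during which the arm holds its last target. There are 200 camera calls.

## Working session

There is one attempt and no reset: what is moved stays moved. The work goes in short steps, Python scripts to look and compute and a shell command to move; the robot and the scene stay as the last step left them, time stands still between calls to the robot, and variables do not carry over. Pictures are saved under pics/ and viewed, at most 14 in all, crops included, and the job is handed in when it is done.

```bash
ls; mkdir -p pics; python3 - <<'E'
from station import ctrl, imaging
import cv2, numpy as np
s=ctrl.observe(); print(s['t'],s['tool_pos'],np.round(s['ee_rot'],3).tolist(),s['opening'])
for n in ['scene','side']:
    cv2.imwrite(f'pics/{n}0.png',cv2.resize(imaging.camera(n)[:,:,::-1],(800,600)))
    p=imaging.camera_params(n); print(n,p['fx'],p['cx'],p['cy'],(-np.array(p['R']).T@np.array(p['t'])).round(3))
E
```

```text
pics
0.0 [ 0.27097758 -0.5625959   0.23053698] [[0.901, 0.434, -0.001], [0.434, -0.901, 0.001], [0.0, -0.002, -1.0]] 1.0005569199330522
scene 472.44842989156854 261.74369998538964 187.48495847549356 [0.031 0.737 0.878]
side 440.53702341377345 254.14988982267408 192.64548300899546 [-0.725 -0.368  0.789]
```

View pics/scene0.png

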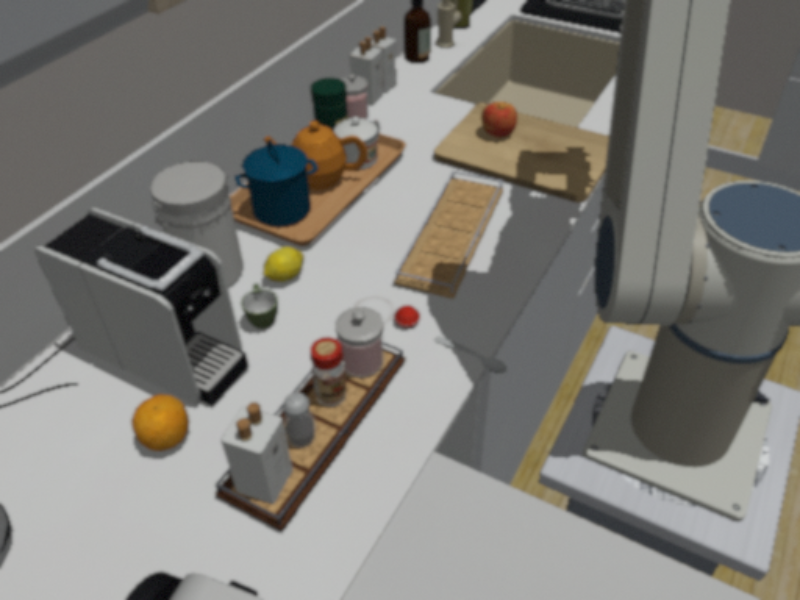

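View pics/side0.png

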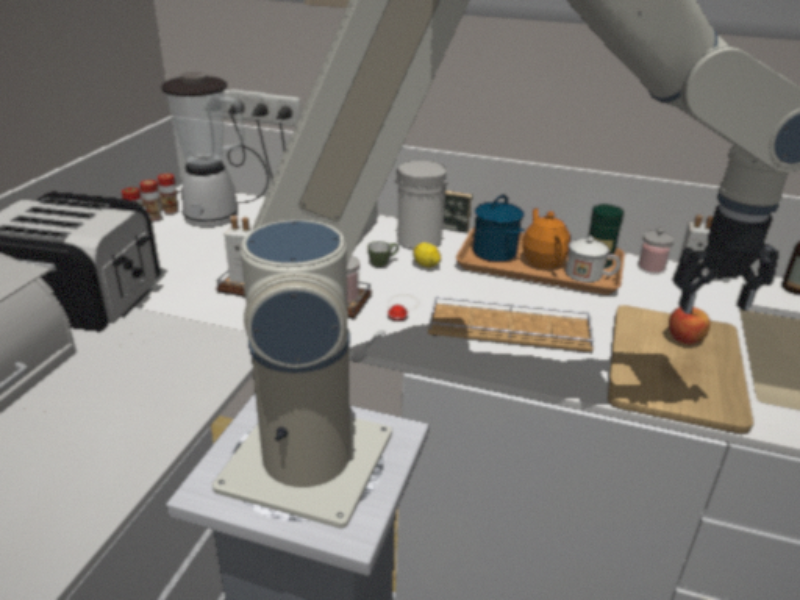

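Dark rack is on the left, holding oil (800-px image: 258,455), salt (297,420), spice (328,370) and pink (360,340) from left to right. The pale rack (450,235) is empty. So the target order in the pale rack, left to right, is pink, spice, salt, oil.

```bash
cat > h.py <<'E'
import numpy as np, cv2
from scipy.optimize import minimize, least_squares
from station import ctrl, imaging, recognise, cut_out, tip_of
def par(n):
    p=imaging.camera_params(n); p['R']=np.array(p['R']);p['t']=np.array(p['t']);return p
def proj(p,X):
    c=np.atleast_2d(X)@p['R'].T+p['t']; return np.c_[p['fx']*c[:,0]/c[:,2]+p['cx'],p['fy']*c[:,1]/c[:,2]+p['cy']]
def onplane(p,uv,z):
    d=p['R'].T@np.array([(uv[0]-p['cx'])/p['fx'],(uv[1]-p['cy'])/p['fy'],1]); C=-p['R'].T@p['t']
    return (C+d*(z-C[2])/d[2])[:2]
def rackpt(q,x,y):
    c,s=np.cos(q[2]),np.sin(q[2]); return np.array([q[0]+c*x-s*y,q[1]+s*x+c*y])
E
python3 - <<'E'
from h import *
for n in ['scene','side']:
    imaging.camera(n); p=par(n)
    for th,z in [('new_rack',0),('old_rack',0),('oil',.019),('salt',.019),('spice',.019),('pink',.019),('pad_oil',.016),('pad_salt',.016),('pad_spice',.016),('pad_pink',.016)]:
        for r in tip_of(n,th)[:3]:
            print(n,th,round(r['score'],2),np.round(r['centre'],1),onplane(p,r['centre'],z).round(4))
    for th in ['new_rack','old_rack']:
        r=cut_out(n,th)
        if r: np.save(f'm_{n}_{th}.npy',r[0]['pixels']); print(n,th,r[0]['score'],r[0]['extent'],r[0]['pixels'].sum())
E
```

```text
scene new_rack 0.95 [288.4 151.2] [ 0.4816 -0.2388]
scene old_rack 0.86 [203.8 272.6] [0.4583 0.2403]
scene oil 0.97 [167.7 308.5] [0.4645 0.3627]
scene salt 0.87 [192.1 283. ] [0.4561 0.2861]
scene spice 0.74 [215.  252.9] [0.4572 0.1926]
scene spice 0.18 [286.1 153.9] [ 0.4722 -0.2037]
scene pink 0.85 [232.7 233.6] [0.4515 0.1233]
scene pad_salt 0.95 [191.3 283.9] [0.4578 0.2873]
scene pad_spice 0.76 [212.2 251.5] [0.4666 0.1903]
scene pad_pink 0.47 [232.9 233.1] [0.4534 0.1196]
scene new_rack 0.66 [287.4, 151.4, 70.6, 77.8] 2992
scene old_rack 0.6 [199.5, 281.6, 124.4, 113.4] 2103
side new_rack 0.74 [324.8 210.6] [ 0.4794 -0.2395]
side oil 0.78 [155.6 176.6] [0.4614 0.3602]
side salt 0.64 [222.7 192.4] [0.4428 0.0999]
side pink 0.68 [222.1 189.1] [0.462  0.1096]
side pad_oil 0.52 [157.4 176.8] [0.4669 0.3564]
side new_rack 0.87 [327.5, 208.3, 104.3, 31.7] 2260
side old_rack 0.56 [189.6, 190.7, 100.0, 28.5] 318
```

```bash
python3 -m creep '.25 .25 .2 .06;.5 .5 .4 .12;.75 .75 .6 .18;1 1 .8 .24' && python3 -m creep '.2 .25 .2 .06;.4 .5 .4 .12;.6 .75 .6 .18;.8 1 .8 .24' && python3 -m creep '0 .4 0 .056;0 .8 0 .056;0 1 0 .056;0 1 0 .056'
python3 - <<'E'
from h import *
s=ctrl.observe(); print(s['joints'])
p=par('wrist'); C=-p['R'].T@p['t']; R=np.array(s['ee_rot']); print(R.round(3).tolist(), 'cam in tool',R.T@(C-s['tool_pos']), 'axis in tool',(R.T@p['R'].T).round(2).tolist(),p['fx'])
im=imaging.camera('wrist'); cv2.imwrite('pics/w1.png',im[:,:,::-1])
for th in ['new_rack','salt','pink']:
  for r in tip_of('wrist',th): print(th,r['score'],r['centre'],onplane(p,r['centre'],0 if 'rack' in th else .019))
r=cut_out('wrist','new_rack')
if r: np.save('m_w_new.npy',r[0]['pixels']); print(r[0]['score'],r[0]['extent'])
E
```

```text
t: 1.8
tool_pos: [0.3719, -0.4621, 0.3121]
ee_rot: [[0.577, 0.817, 0.0], [0.817, -0.577, 0.0], [0.0, 0.0, -1.0]]
wrist_force: [1.1, 0.5, 0.2]
opening: 0.999
grip_force: 0.0
t: 2.2
tool_pos: [0.4518, -0.3619, 0.3922]
ee_rot: [[0.111, 0.994, 0.0], [0.994, -0.111, -0.0], [-0.0, 0.0, -1.0]]
wrist_force: [0.5, -0.1, -0.4]
opening: 1.0
grip_force: 0.0
t: 2.6
tool_pos: [0.4511, -0.2609, 0.3917]
ee_rot: [[-0.003, 1.0, 0.0], [1.0, 0.003, 0.0], [0.0, 0.0, -1.0]]
wrist_force: [-0.1, -0.8, 0.2]
opening: 0.998
grip_force: 0.0
[-3.13584320e+01  6.49839825e+00  9.58223167e+01  2.22560120e-02
  7.76650611e+01 -3.15588959e+01]
[[-0.003, 1.0, 0.0], [1.0, 0.003, 0.0], [0.0, 0.0, -1.0]] cam in tool [ 0.07087971  0.00037848 -0.14059812] axis in tool [[-0.0, -0.96, -0.28], [1.0, 0.0, -0.0], [0.0, -0.28, 0.96]] 288.08713848806286
0.6 [270.7, 129.2, 81.8, 195.7]
```

View pics/w1.png

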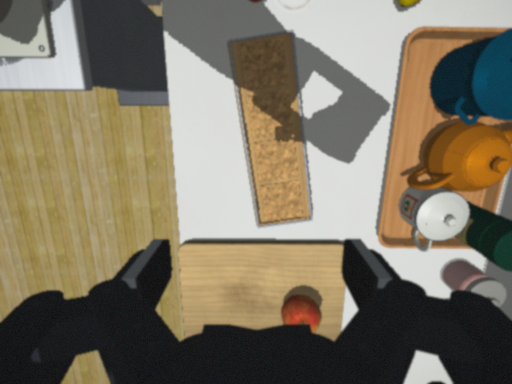

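Wrist picture shows the empty pale rack clear, corners near (229,40), (293,32), (311,219), (259,224). I'll fit its outline in all the views.

```bash
cat >> h.py <<'E'
def fitrack(views,q0):
    """views: list of (params,mask); maximise silhouette IoU"""
    B=np.array([(x,y,z) for x in(-.055,.055) for y in(-.165,.165) for z in(0,.016)]+[(x,y,.033) for x in(-.05,.05) for y in(-.16,.16)])
    S=4
    def cost(q):
        c=0
        for p,m in views:
            X=np.c_[rackpt(q,B[:,0],B[:,1]).T,B[:,2]]
            h=cv2.convexHull((proj(p,X)*S+S/2).astype(np.float32)).astype(np.int32)
            a=np.zeros((384*S,512*S),np.uint8); cv2.fillConvexPoly(a,h,255)
            a=cv2.resize(a,(512,384),interpolation=cv2.INTER_AREA)/255.
            c-=np.minimum(a,m).sum()/np.maximum(a,m).sum()
        return c
    r=minimize(cost,q0,method='Nelder-Mead',options=dict(initial_simplex=np.array(q0)+np.array([[0,0,0],[.01,0,0],[0,.01,0],[0,0,.08]]),xatol=1e-4,fatol=1e-5))
    return r.x,-r.fun/len(views)
E
python3 - <<'E'
from h import *
W=(par('wrist'),np.load('m_w_new.npy')); S=(par('scene'),np.load('m_scene_new_rack.npy')); D=(par('side'),np.load('m_side_new_rack.npy'))
for v in ([W],[S],[D],[W,S,D]):
    q,f=fitrack(v,[.48,-.24,.1]); print(q.round(4),np.degrees(q[2]).round(2),f)
q,_=fitrack([W],[.48,-.24,.1])
im=cv2.imread('pics/w1.png'); im=cv2.resize(im,None,fx=3,fy=3,interpolation=cv2.INTER_CUBIC)
for yy in (.12,.04,-.04,-.12):
    c=[(*rackpt(q,x,yy+y),.019) for x,y in((-.036,-.036),(.036,-.036),(.036,.036),(-.036,.036))]
    cv2.polylines(im,[np.int32(proj(W[0],c)*3+1)],True,(255,0,0),1)
c=[(*rackpt(q,x,y),0) for x,y in((-.055,-.165),(.055,-.165),(.055,.165),(-.055,.165))]
cv2.polylines(im,[np.int32(proj(W[0],c)*3+1)],True,(0,255,0),1)
cv2.imwrite('pics/f1.png',im[70:690,570:1050])
E
```

```text
[ 0.4799 -0.2426  0.1476] 8.46 0.9844367682076179
[ 0.4833 -0.2444  0.1521] 8.72 0.9321409035942141
[ 0.4832 -0.2438  0.137 ] 7.85 0.8212495080340184
[ 0.4812 -0.2429  0.1526] 8.74 0.903107669060069
```

View pics/f1.png

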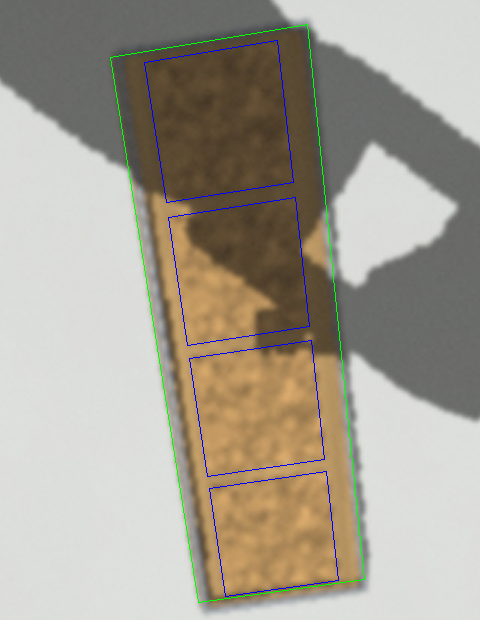

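```bash
python3 -m creep '0 .4 0 0;0 .8 0 0;0 1 0 0' >/dev/null&& python3 -m creep '0 .4 0 0;0 .8 0 0;0 1 0 0'>/dev/null && python3 -m creep '0 .4 0 0;0 .8 0 0;0 1 0 0'>/dev/null && python3 -m creep '0 .4 0 0;0 .8 0 0;0 1 0 0'>/dev/null && python3 -m creep '0 .4 0 0;0 .8 0 0;0 1 0 0'>/dev/null && python3 -m creep '0 .3 0 0;0 .5 0 0;0 .6 0 0;0 .6 0 0;0 .6 0 0'
python3 - <<'E'
from h import *
p=par('wrist')
im=imaging.camera('wrist'); cv2.imwrite('pics/w2.png',cv2.resize(im[:,:,::-1],(768,576),interpolation=cv2.INTER_CUBIC))
print((-p['R'].T@p['t']).round(3))
for th,z in [('old_rack',0),('oil',.019),('salt',.019),('spice',.019),('pink',.019),('pad_oil',.016),('pad_salt',.016),('pad_spice',.016),('pad_pink',.016)]:
  for r in tip_of('wrist',th)[:2]: print(th,round(r['score'],2),np.round(r['centre'],1),onplane(p,r['centre'],z).round(4))
for th in ['old_rack','oil','salt','spice','pink']:
  r=cut_out('wrist',th)
  if r: np.save(f'm_w_{th}.npy',r[0]['pixels']); print(th,r[0]['score'],r[0]['extent'])
E
```

```text
t: 4.85
tool_pos: [0.4515, 0.2961, 0.3911]
ee_rot: [[0.0, 1.0, -0.0], [1.0, -0.0, -0.001], [-0.001, -0.0, -1.0]]
wrist_force: [-0.9, -0.1, 0.3]
opening: 0.998
grip_force: 0.0
[0.452 0.367 0.532]
old_rack 0.6 [260.2 176.2] [0.4583 0.2428]
oil 0.55 [263.7 116.2] [0.4637 0.3532]
salt 0.81 [260.4 158. ] [0.4583 0.2807]
spice 0.89 [262.9 201.6] [0.4633 0.1985]
pink 0.73 [260.1 239.5] [0.4583 0.1209]
pad_salt 0.93 [257.3 157.7] [0.4528 0.2808]
pad_spice 0.87 [260.8 200. ] [0.4594 0.2007]
old_rack 0.83 [260.3, 175.4, 63.0, 182.6]
oil 0.76 [265.0, 116.7, 43.2, 45.6]
spice 0.8 [264.4, 216.2, 27.5, 49.8]
pink 0.74 [261.1, 254.4, 40.0, 54.5]
```

View pics/w2.png

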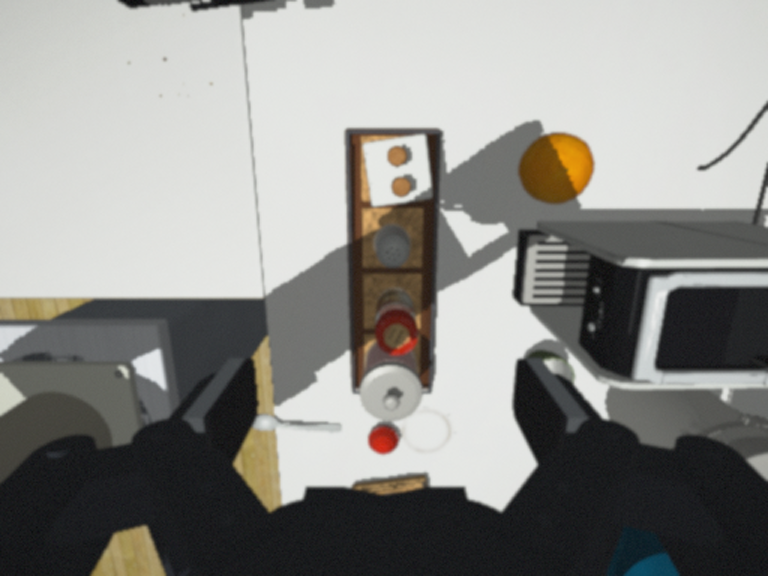

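Dark rack is nearly aligned with the world axes. Tops are visible at (768-px scale): carton corners (362,142), (426,134), (433,198), (373,206); salt cap (392,243); spice cap (397,333); pink lid (391,391).

```bash
python3 - <<'E'
from h import *
p=par('wrist')
f=lambda c,z: onplane(p,(np.array(c)-.25)/1.5,z).round(4)
k=[f(c,.137) for c in((362,142),(426,134),(433,198),(373,206))]; k=np.array(k); print('oil',k.mean(0),[round(float(np.degrees(np.arctan2(*(d)))),1) for d in (k[1]-k[0],k[2]-k[1],k[2]-k[3],k[3]-k[0])],np.linalg.norm(k-np.roll(k,1,0),axis=1))
print('salt',f((392,245),.09),'spice',f((397,333),.125),'pink knob',f((392,397),.125),'lid',f((391,391),.107))
m=np.load('m_w_old_rack.npy')
S=(par('scene'),np.load('m_scene_old_rack.npy'))
print(fitrack([(p,m)],[.458,.241,0]))
k=[f(c,.033) for c in((347,129),(441,129))]+[f(c,.033) for c in((433,390),(355,390))]; print(np.mean(k,0),k)
bgr=cv2.resize(cv2.imread('pics/w2.png')[120:430,330:450],None,fx=1.9*2/2,fy=1.9); cv2.imwrite('pics/c2.png',bgr)
E
```

```text
oil [0.463125 0.3608  ] [83.3, 171.9, 82.5, 170.5] [0.0555669  0.05578001 0.05474422 0.05436561]
salt [0.4585 0.2856] spice [0.4634 0.2021] pink knob [0.4588 0.1294] lid [0.4579 0.1262]
(array([0.45971601, 0.23931527, 0.00051788]), np.float64(0.35818185020009424))
[0.4619  0.24415] [array([0.4098, 0.4026]), array([0.5119, 0.4027]), array([0.5133, 0.0857]), array([0.4126, 0.0856])]
```

```bash
python3 -m creep '.04 .2 -.2 .03;.08 .42 -.45 .067;.115 .63 -.75 .067;.115 .63 -1 .067' >/dev/null && python3 -m creep '0 0 -.3 0;0 0 -.6 0;0 0 -.85 0;0 0 -1 0'>/dev/null && python3 -m creep '0 0 -.25 0;0 0 -.5 0;0 0 -.7 0;0 0 -.83 0;0 0 -.91 0;0 0 -.91 0;0 0 -.91 0'
python3 - <<'E'
from h import *
im=imaging.camera('wrist'); a=cv2.resize(im[:,:,::-1],(520,390)); b=cv2.resize(imaging.camera('scene')[180:384,80:280,::-1],(280,390*280//280)); cv2.imwrite('pics/g1.png',np.hstack([a,b]))
E
```

```text
t: 7.1
tool_pos: [0.4632, 0.3603, 0.101]
ee_rot: [[-0.14, 0.99, 0.001], [0.99, 0.14, 0.001], [0.001, 0.001, -1.0]]
wrist_force: [0.6, 0.5, 0.1]
opening: 0.999
grip_force: 0.0
```

View pics/g1.png

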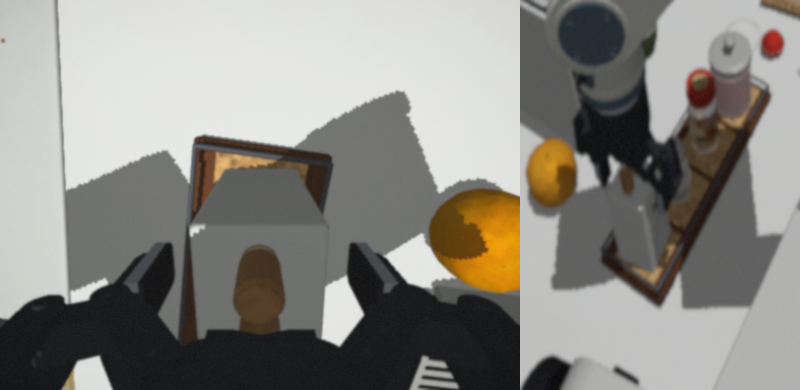

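Carton edges (190–328) sit centred and square between the fingers (172–348). I'll close and lift a little.

```bash
python3 -m creep '0 0 0 0;0 0 0 0;0 0 0 0;0 0 0 0;0 0 0 0;0 0 0 0;0 0 0 0;0 0 0 0' 0 50 && python3 -m creep '0 0 .1 0;0 0 .3 0;0 0 .5 0;0 0 .75 0;0 0 1 0' && python3 -m creep '0 0 .2 0;0 0 .4 0;0 0 .45 0;0 0 .45 0'
```

```text
t: 8.0
tool_pos: [0.4629, 0.3601, 0.101]
ee_rot: [[-0.14, 0.99, 0.001], [0.99, 0.14, 0.001], [0.0, 0.001, -1.0]]
wrist_force: [-2.6, -0.5, 6.8]
opening: 0.646
grip_force: 54.2
t: 8.5
tool_pos: [0.462, 0.3594, 0.2008]
ee_rot: [[-0.14, 0.99, -0.001], [0.99, 0.14, -0.001], [-0.001, -0.002, -1.0]]
wrist_force: [0.4, -0.3, -3.6]
opening: 0.647
grip_force: 54.5
t: 8.9
tool_pos: [0.4627, 0.3599, 0.2458]
ee_rot: [[-0.14, 0.99, 0.001], [0.99, 0.14, 0.001], [0.0, 0.001, -1.0]]
wrist_force: [0.4, 0.3, -5.9]
opening: 0.651
grip_force: 54.9
```

```bash
python3 -m creep '0 -.08 0 0;0 -.25 0 0;.03 -.5 0 .004;.05 -.75 0 .004;.05 -1 0 .004'>/dev/null && python3 -m creep '0 -.25 0 0;.03 -.5 0 0;.05 -.75 0 0;.05 -1 0 0'>/dev/null && python3 -m creep '0 -.25 0 0;.03 -.5 0 0;.05 -.75 0 0;.05 -1 0 0'>/dev/null && python3 -m creep '0 -.25 0 0;.03 -.5 0 0;.05 -.75 0 0;.05 -1 0 0'>/dev/null && python3 -m creep '0 -.25 0 0;.03 -.5 0 0;.05 -.75 0 0;.05 -1 0 0'>/dev/null && python3 -m creep '0 -.25 0 0;.03 -.5 0 0;.05 -.75 0 0;.05 -1 0 0'>/dev/null && python3 -m creep '0 -.25 0 0;.03 -.5 0 0;.052 -.75 0 0;.052 -.92 0 0;.052 -1 0 0'>/dev/null && python3 -m creep '0 -.1 0 0;0 -.18 0 0;0 -.225 0 0;0 -.225 0 0;0 -.225 -.2 0;0 -.225 -.4 0;0 -.225 -.6 0;0 -.225 -.8 0;0 -.225 -.9 0;0 -.225 -1 0' && python3 -m creep '0 0 -.1 0;0 0 -.2 0;0 0 -.3 0;0 0 -.36 0;0 0 -.4 0;0 0 -.4 0'
python3 - <<'E'
from h import *
a=cv2.resize(imaging.camera('scene')[80:230,210:410,::-1],(400,300)); b=cv2.resize(imaging.camera('side')[110:260,250:450,::-1],(400,300)); cv2.imwrite('pics/p1.png',np.hstack([a,b]))
E
```

```text
t: 12.9
tool_pos: [0.4981, -0.3622, 0.1449]
ee_rot: [[-0.149, 0.989, -0.0], [0.989, 0.149, 0.0], [0.0, -0.0, -1.0]]
wrist_force: [-0.8, 0.0, -5.0]
opening: 0.65
grip_force: 54.5
t: 13.5
tool_pos: [0.4977, -0.3625, 0.1048]
ee_rot: [[-0.149, 0.989, -0.001], [0.989, 0.149, 0.0], [0.001, -0.001, -1.0]]
wrist_force: [-0.0, -0.4, -4.5]
opening: 0.648
grip_force: 54.5
```

View pics/p1.png

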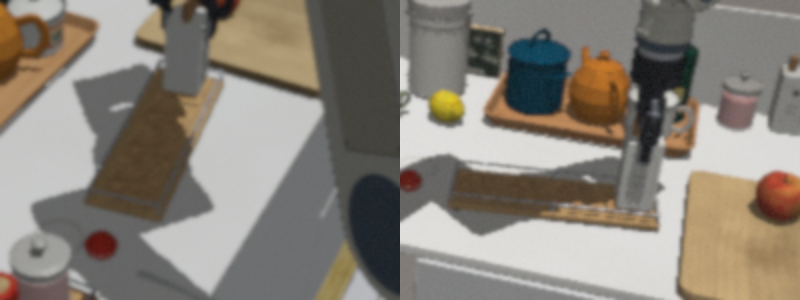

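Carton hangs upright over the pale rack's rightmost bay. Lowering the last 4 mm, releasing and lifting away.

```bash
python3 -m creep '0 0 -.015 0;0 0 -.025 0;0 0 -.035 0;0 0 -.035 0' && python3 -m creep '0 0 0 0;0 0 0 0;0 0 0 0;0 0 0 0;0 0 0 0;0 0 0 0' 1 && python3 -m creep '0 0 .1 0;0 0 .3 0;0 0 .6 0;0 0 1 0'>/dev/null && python3 -m creep '0 0 .4 0;0 0 .8 0;0 .2 1 0;0 .6 1 0; 0 1 1 0;0 1 1 0;0 1 1 0'
python3 - <<'E'
from h import *
p=par('wrist'); im=imaging.camera('wrist'); cv2.imwrite('pics/w3.png',im[:,:,::-1])
for r in tip_of('wrist','oil')[:2]: print(r['score'],r['centre'],onplane(p,r['centre'],.019))
E
```

```text
t: 14.0
tool_pos: [0.4978, -0.3625, 0.1018]
ee_rot: [[-0.149, 0.989, -0.0], [0.989, 0.149, 0.0], [0.0, -0.0, -1.0]]
wrist_force: [-0.8, -0.5, -4.9]
opening: 0.647
grip_force: 54.5
t: 14.6
tool_pos: [0.498, -0.3626, 0.1019]
ee_rot: [[-0.149, 0.989, 0.0], [0.989, 0.149, -0.0], [-0.0, 0.0, -1.0]]
wrist_force: [-0.4, 0.8, -0.2]
opening: 1.001
grip_force: 0.0
t: 15.7
tool_pos: [0.4981, -0.2621, 0.3028]
ee_rot: [[-0.15, 0.989, 0.001], [0.989, 0.15, -0.001], [-0.001, 0.001, -1.0]]
wrist_force: [-0.3, -1.1, -0.2]
opening: 0.999
grip_force: 0.0
0.78 [245.2, 221.8] [ 0.49614009 -0.36581017]
```

View pics/w3.png

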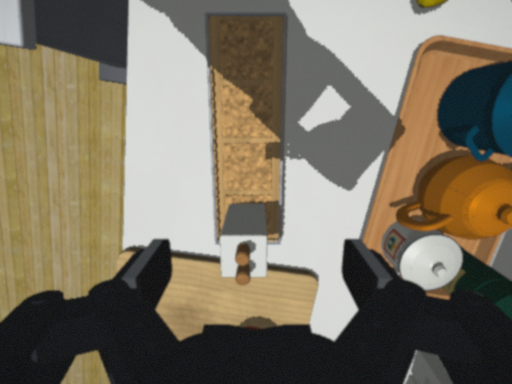

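Carton stands upright in the far-right bay (base about (245,222), estimate (0.496,−0.366) against target (0.498,−0.362)). Next is the salt.

```bash
python3 -m creep '-.02 .3 0 0;-.05 .7 0 0;-.08 1 0 0'>/dev/null && python3 -m creep '-.02 .4 0 0;-.05 .8 0 0;-.08 1 0 0'>/dev/null && python3 -m creep '-.02 .4 0 0;-.05 .8 0 0;-.08 1 0 0'>/dev/null && python3 -m creep '-.02 .4 0 0;-.05 .8 0 0;-.08 1 0 0'>/dev/null && python3 -m creep '-.02 .4 0 0;-.05 .8 0 0;-.08 1 0 0'>/dev/null && python3 -m creep '0 .2 -.2 0;0 .4 -.5 0;0 .457 -.8 0;0 .457 -1 0;0 .457 -1 0;0 .457 -1 0'
python3 - <<'E'
from h import *
p=par('wrist'); im=imaging.camera('wrist'); cv2.imwrite('pics/w4.png',im[:,:,::-1])
for th,z in [('salt',.019),('spice',.019),('pad_salt',.016),('pad_spice',.016),('pad_oil',.016),('old_rack',0)]:
  for r in tip_of('wrist',th)[:1]: print(th,r['score'],r['centre'],onplane(p,r['centre'],z))
E
```

```text
t: 17.9
tool_pos: [0.4587, 0.2827, 0.2019]
ee_rot: [[-0.148, 0.989, -0.0], [0.989, 0.148, -0.0], [-0.0, -0.0, -1.0]]
wrist_force: [0.5, 0.1, -0.9]
opening: 1.001
grip_force: 0.0
salt 0.55 [256.5, 174.0] [0.45909343 0.2807768 ]
spice 0.73 [251.4, 239.9] [0.4651339  0.19789103]
pad_salt 0.92 [253.9, 177.3] [0.45677793 0.27577555]
pad_spice 0.71 [246.5, 237.3] [0.45878848 0.19903875]
pad_oil 0.63 [267.7, 100.2] [0.45910737 0.36261351]
old_rack 0.92 [251.0, 203.6] [0.45849019 0.23798806]
```

View pics/w4.png

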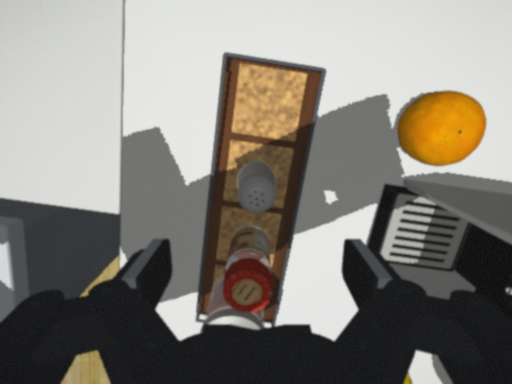

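```bash
python3 - <<'E'
from h import *
p=par('wrist')
for n,c,z in [('salt top',(257,197),.107),('salt shoulder',(257,187),.093),('spice',(249,285),.125),('div1',(263,136),.017),('div2',(251,206),.017),('corner',(224,54),.033),('corner',(325,70),.033)]: print(n,onplane(p,c,z).round(4))
E
```

```text
salt top [0.4595 0.2809]
salt shoulder [0.4588 0.2859]
spice [0.4637 0.2061]
div1 [0.4599 0.3249]
div2 [0.4584 0.2412]
corner [0.4089 0.3993]
corner [0.5105 0.3997]
```

Salt shaker (cap at (257,197)) is at about (0.459,0.283), directly under the gripper. Descend, grip and lift.

```bash
python3 -m creep '0 0 -.3 0;0 0 -.6 0;0 0 -.85 0;0 0 -1 0'>/dev/null && python3 -m creep '0 0 -.15 0;0 0 -.3 0;0 0 -.4 0;0 0 -.45 0;0 0 -.45 0;0 0 -.45 0' && python3 -m creep '0 0 0 0;0 0 0 0;0 0 0 0;0 0 0 0;0 0 0 0;0 0 0 0;0 0 0 0;0 0 0 0' 0 30 && python3 -m creep '0 0 .1 0;0 0 .3 0;0 0 .55 0;0 0 .8 0;0 0 1 0'>/dev/null && python3 -m creep '0 0 .2 0;0 0 .35 0;0 0 .45 0;0 0 .45 0'
```

```text
t: 19.25
tool_pos: [0.4583, 0.2833, 0.0573]
ee_rot: [[-0.149, 0.989, 0.001], [0.989, 0.149, 0.0], [0.0, 0.001, -1.0]]
wrist_force: [0.1, 0.9, 0.5]
opening: 0.998
grip_force: 0.0
t: 20.05
tool_pos: [0.4583, 0.2833, 0.0575]
ee_rot: [[-0.149, 0.989, 0.001], [0.989, 0.149, 0.0], [0.0, 0.001, -1.0]]
wrist_force: [-1.3, -1.4, 4.4]
opening: 0.436
grip_force: 29.5
t: 20.95
tool_pos: [0.4585, 0.2835, 0.2034]
ee_rot: [[-0.149, 0.989, 0.002], [0.989, 0.149, 0.001], [0.001, 0.003, -1.0]]
wrist_force: [1.4, 0.0, -0.7]
opening: 0.437
grip_force: 30.0
```

Opening 0.436 is about 37 mm, less than the 44 mm body, so I'll check the grasp by eye.

```bash
python3 - <<'E'
from h import *
a=cv2.resize(imaging.camera('wrist')[150:384,100:412,::-1],(500,375)); b=cv2.resize(imaging.camera('scene')[160:310,130:250,::-1],(300,375)); cv2.imwrite('pics/g2.png',np.hstack([a,b]))
E
```

```text
(no output)
```

View pics/g2.png

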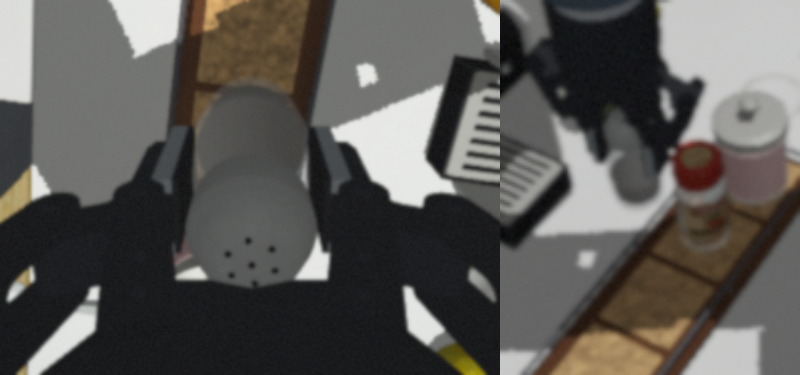

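Salt is held upright between the pads. Carry it to the pale rack's third bay.

```bash
python3 -m creep '0 -.08 0 0;0 -.25 0 0;.03 -.5 0 0;.05 -.75 0 0;.05 -1 0 0'>/dev/null && python3 -m creep '0 -.25 0 0;.03 -.5 0 0;.05 -.75 0 0;.05 -1 0 0'>/dev/null && python3 -m creep '0 -.25 0 0;.03 -.5 0 0;.05 -.75 0 0;.05 -1 0 0'>/dev/null && python3 -m creep '0 -.25 0 0;.03 -.5 0 0;.05 -.75 0 0;.05 -1 0 0'>/dev/null && python3 -m creep '0 -.25 0 0;.03 -.5 0 0;.05 -.75 0 0;.05 -.92 0 0;.05 -1 0 0'>/dev/null && python3 -m creep '.02 -.25 0 0;.034 -.45 0 0;.034 -.6 0 0;.034 -.666 0 0;.034 -.666 0 0;.034 -.666 -.25 0;.034 -.666 -.5 0;.034 -.666 -.75 0;.034 -.666 -.9 0;.034 -.666 -1 0' && python3 -m creep '0 0 -.15 0;0 0 -.25 0;0 0 -.35 0;0 0 -.4 0;0 0 -.42 0;0 0 -.44 0;0 0 -.44 0;0 0 -.44 0'
```

```text
t: 24.25
tool_pos: [0.4858, -0.2825, 0.1007]
ee_rot: [[-0.149, 0.989, -0.001], [0.989, 0.149, 0.001], [0.001, -0.001, -1.0]]
wrist_force: [-0.1, -0.1, -1.6]
opening: 0.44
grip_force: 30.0
t: 25.05
tool_pos: [0.4865, -0.2836, 0.0582]
ee_rot: [[-0.149, 0.989, 0.001], [0.989, 0.149, -0.0], [-0.0, 0.0, -1.0]]
wrist_force: [-0.1, 1.2, -1.0]
opening: 0.436
grip_force: 30.0
```

```bash
python3 -m creep '0 0 -.005 0;0 0 -.01 0;0 0 -.01 0' && python3 -m creep '0 0 0 0;0 0 0 0;0 0 0 0;0 0 0 0;0 0 0 0;0 0 0 0' 1 && python3 -m creep '0 0 .1 0;0 0 .3 0;0 0 .6 0;0 0 1 0'>/dev/null && python3 -m creep '0 0 .3 0;0 0 .6 0;0 .15 1 0;0 .4 1 0;0 .7 1 0;0 .7 1 0;0 .7 1 0'
python3 - <<'E'
from h import *
p=par('wrist'); im=imaging.camera('wrist'); cv2.imwrite('pics/w5.png',im[:,:,::-1])
for o in ['oil','salt']:
  for r in tip_of('wrist',o)[:1]: print(o,r['score'],r['centre'],onplane(p,r['centre'],.019))
E
```

```text
t: 25.35
tool_pos: [0.4866, -0.2837, 0.0575]
ee_rot: [[-0.149, 0.989, 0.001], [0.989, 0.149, -0.0], [-0.001, 0.001, -1.0]]
wrist_force: [-0.7, 1.2, 5.3]
opening: 0.44
grip_force: 30.9
t: 25.95
tool_pos: [0.4863, -0.2835, 0.0568]
ee_rot: [[-0.149, 0.989, -0.0], [0.989, 0.149, 0.0], [0.0, -0.0, -1.0]]
wrist_force: [-0.2, -0.2, -0.4]
opening: 0.996
grip_force: 0.0
t: 27.05
tool_pos: [0.4864, -0.2132, 0.2575]
ee_rot: [[-0.15, 0.989, 0.001], [0.989, 0.15, -0.001], [-0.001, 0.001, -1.0]]
wrist_force: [0.5, -1.3, 0.4]
opening: 1.001
grip_force: 0.0
oil 0.62 [246.4, 266.4] [ 0.49508298 -0.36836074]
salt 0.84 [248.0, 215.5] [ 0.4859933  -0.28832799]
```

View pics/w5.png

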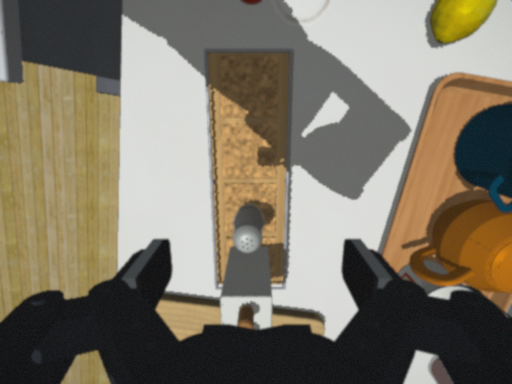

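Salt stands upright in the third bay (cap (247,240), base about row 213). The pad dividers at rows ~182 and ~240 let me check the centring numerically.

```bash
python3 - <<'E'
from h import *
p=par('wrist'); im=cv2.imread('pics/w5.png')
for n,c,z in [('div0',(250,182),.018),('div-80',(250,240),.018),('salt top',(247,240),.107),('c',(207,50),.033),('c',(292,50),.033)]: print(n,onplane(p,c,z).round(4))
q=(.4805,-.243,np.radians(8.5))
for y in (0,-.08): print(proj(p,(*rackpt(q,0,y),.018)))
print(proj(p,(*rackpt(q,-.05,.16),.033)),proj(p,(*rackpt(q,.05,.16),.033)))
g=im[:,232:240].astype(int).sum((1,2))//8; print(g[170:250].tolist())
E
```

```text
div0 [ 0.4816 -0.2409]
div-80 [ 0.4938 -0.3263]
salt top [ 0.4865 -0.284 ]
c [ 0.41  -0.089]
c [ 0.507  -0.0745]
[[248.98312639 183.36660484]]
[[249.36251567 237.24800024]]
[[204.45543827  52.58566771]] [[290.96200407  52.61173347]]
[438, 445, 450, 445, 435, 416, 405, 395, 397, 424, 437, 435, 411, 390, 415, 434, 420, 400, 383, 386, 393, 398, 403, 413, 427, 434, 433, 431, 426, 416, 411, 409, 402, 389, 380, 388, 409, 422, 419, 407, 390, 374, 363, 357, 349, 337, 325, 316, 314, 310, 303, 291, 283, 280, 285, 291, 301, 316, 336, 354, 365, 377, 388, 401, 411, 423, 432, 437, 447, 457, 467, 472, 471, 465, 458, 436, 394, 360, 331, 302]
```

```bash
python3 -m creep '-.02 .3 0 0;-.04 .7 0 0;-.06 1 0 0'>/dev/null && python3 -m creep '-.02 .4 0 0;-.04 .8 0 0;-.06 1 0 0'>/dev/null && python3 -m creep '-.02 .4 0 0;-.04 .8 0 0;-.06 1 0 0'>/dev/null && python3 -m creep '-.02 .4 0 0;-.04 .8 0 0;-.044 1 0 0;-.044 1.0 0 0'>/dev/null && python3 -m creep '0 .1 0 0;0 .156 -.2 0;0 .156 -.5 0;0 .156 -.8 0;0 .156 -1 0'>/dev/null && python3 -m creep '0 0 -.25 0;0 0 -.5 0;0 0 -.65 0;0 0 -.77 0;0 0 -.83 0;0 0 -.83 0;0 0 -.83 0' && python3 -m creep '0 0 0 0;0 0 0 0;0 0 0 0;0 0 0 0;0 0 0 0;0 0 0 0;0 0 0 0;0 0 0 0' 0 30 && python3 -m creep '0 0 .1 0;0 0 .3 0;0 0 .55 0;0 0 .8 0;0 0 1 0'>/dev/null && python3 -m creep '0 0 .2 0;0 0 .35 0;0 0 .45 0;0 0 .45 0'
```

```text
t: 29.7
tool_pos: [0.4644, 0.2021, 0.0743]
ee_rot: [[-0.148, 0.989, 0.001], [0.989, 0.148, 0.0], [0.0, 0.001, -1.0]]
wrist_force: [0.9, -0.5, 0.5]
opening: 0.998
grip_force: 0.0
t: 30.5
tool_pos: [0.464, 0.2022, 0.0742]
ee_rot: [[-0.149, 0.989, 0.0], [0.989, 0.149, 0.0], [0.0, 0.0, -1.0]]
wrist_force: [-1.3, -0.6, 5.9]
opening: 0.511
grip_force: 29.9
t: 31.4
tool_pos: [0.4646, 0.2024, 0.2203]
ee_rot: [[-0.149, 0.989, 0.003], [0.989, 0.149, 0.001], [0.001, 0.003, -1.0]]
wrist_force: [0.4, 0.0, -1.5]
opening: 0.511
grip_force: 30.7
```

```bash
python3 -m creep '0 -.08 0 0;0 -.25 0 0;.01 -.5 0 0;.03 -.75 0 0;.03 -1 0 0'>/dev/null && python3 -m creep '0 -.25 0 0;.01 -.5 0 0;.03 -.75 0 0;.03 -1 0 0'>/dev/null && python3 -m creep '0 -.25 0 0;.01 -.5 0 0;.03 -.75 0 0;.03 -1 0 0'>/dev/null && python3 -m creep '.01 -.25 0 0;.02 -.5 0 0;.02 -.75 0 0;.02 -.92 0 0;.02 -1 0 0'>/dev/null && python3 -m creep '0 -.06 0 0;0 -.064 0 0;0 -.064 -.1 0;0 -.064 -.3 0;0 -.064 -.55 0;0 -.064 -.75 0;0 -.064 -.9 0;0 -.064 -1 0' && python3 -m creep '0 0 -.15 0;0 0 -.25 0;0 0 -.35 0;0 0 -.4 0;0 0 -.42 0;0 0 -.44 0;0 0 -.45 0;0 0 -.45 0;0 0 -.45 0' && python3 -m creep '0 0 0 0;0 0 0 0;0 0 0 0;0 0 0 0;0 0 0 0;0 0 0 0' 1 && python3 -m creep '0 0 .1 0;0 0 .3 0;0 0 .6 0;0 0 1 0'>/dev/null && python3 -m creep '0 0 .3 0;0 0 .6 0;0 .15 1 0;0 .4 1 0;0 .7 1 0;0 .7 1 0;0 .7 1 0'
python3 - <<'E'
from h import *
p=par('wrist'); im=imaging.camera('wrist'); cv2.imwrite('pics/w6.png',im[:,:,::-1])
for o in ['oil','salt','spice']:
  for r in tip_of('wrist',o)[:1]: print(o,r['score'],r['centre'],onplane(p,r['centre'],.019))
E
```

```text
t: 34.0
tool_pos: [0.4741, -0.2031, 0.1171]
ee_rot: [[-0.15, 0.989, -0.002], [0.989, 0.15, 0.001], [0.001, -0.002, -1.0]]
wrist_force: [0.5, -0.7, -0.7]
opening: 0.509
grip_force: 30.7
t: 34.9
tool_pos: [0.4751, -0.2045, 0.0743]
ee_rot: [[-0.149, 0.989, 0.001], [0.989, 0.149, -0.0], [-0.0, 0.001, -1.0]]
wrist_force: [-1.0, 0.3, 1.9]
opening: 0.512
grip_force: 30.8
t: 35.5
tool_pos: [0.4749, -0.2043, 0.0738]
ee_rot: [[-0.149, 0.989, -0.0], [0.989, 0.149, 0.0], [0.0, -0.0, -1.0]]
wrist_force: [0.6, -0.2, 1.1]
opening: 0.998
grip_force: 0.0
t: 36.6
tool_pos: [0.4749, -0.134, 0.2745]
ee_rot: [[-0.15, 0.989, 0.001], [0.989, 0.15, -0.0], [-0.001, 0.001, -1.0]]
wrist_force: [0.1, -0.1, -0.0]
opening: 1.004
grip_force: 0.0
oil 0.61 [250.0, 303.6] [ 0.49968819 -0.36519092]
salt 0.76 [250.1, 258.8] [ 0.4882073  -0.28528386]
spice 0.67 [251.0, 211.3] [ 0.47833453 -0.20841643]
```

View pics/w6.png

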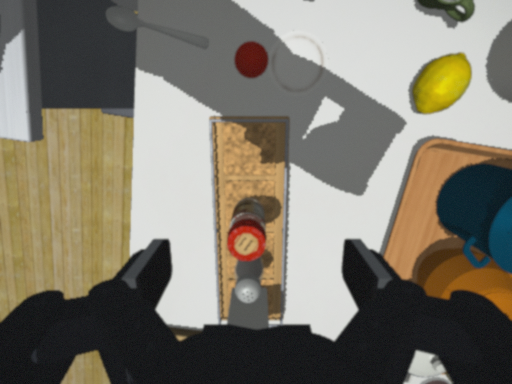

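Spice stands upright in the second bay (cap (246,241)). Next, pink: move over it and take a look.

```bash
python3 -m creep '-.02 .3 0 0;-.04 .7 0 0;-.06 1 0 0'>/dev/null && python3 -m creep '-.02 .4 0 0;-.04 .8 0 0;-.06 1 0 0'>/dev/null && python3 -m creep '-.02 .3 -.2 0;-.04 .5 -.4 0;-.045 .594 -.54 0;-.045 .594 -.54 0;-.045 .594 -.54 0;-.045 .594 -.54 0'
python3 - <<'E'
from h import *
p=par('wrist'); im=imaging.camera('wrist'); cv2.imwrite('pics/w7.png',im[:,:,::-1])
for o in ['pink']:
  for r in tip_of('wrist',o)[:1]: print(o,r['score'],r['centre'],onplane(p,r['centre'],.019))
print(proj(p,(.4585,.126,.127)))
E
```

```text
t: 38.0
tool_pos: [0.4591, 0.1245, 0.2206]
ee_rot: [[-0.148, 0.989, 0.001], [0.989, 0.148, 0.0], [-0.0, 0.001, -1.0]]
wrist_force: [0.3, -0.1, 0.5]
opening: 0.994
grip_force: 0.0
pink 0.6 [254.6, 172.2] [0.45779884 0.12035347]
[[255.61557413 193.111924  ]]
```

View pics/w7.png

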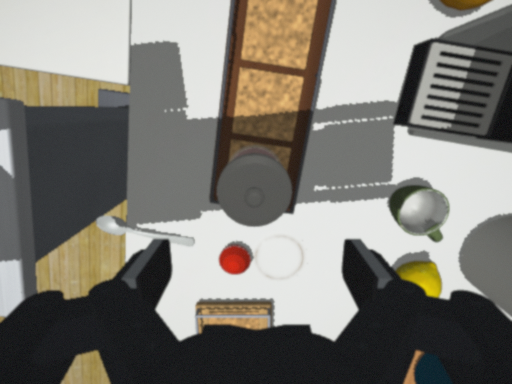

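Knob at (254,197) puts pink at about (0.457,0.1235). Descend onto the knob.

```bash
python3 -m creep '-.006 -.012 -.2 0;-.012 -.025 -.4 0;-.012 -.025 -.65 0;-.012 -.025 -.85 0;-.012 -.025 -1 0;-.012 -.025 -1 0'>/dev/null && python3 -m creep '0 0 -.05 0;0 0 -.093 0;0 0 -.093 0;0 0 -.093 0' && python3 -m creep '0 0 0 0;0 0 0 0;0 0 0 0;0 0 0 0;0 0 0 0;0 0 0 0;0 0 0 0;0 0 0 0;0 0 0 0;0 0 0 0' 0 60 && python3 -m creep '0 0 .05 0;0 0 .12 0;0 0 .2 0;0 0 .2 0;0 0 .2 0'
```

```text
t: 39.1
tool_pos: [0.4575, 0.1227, 0.111]
ee_rot: [[-0.149, 0.989, 0.001], [0.989, 0.149, 0.0], [0.0, 0.001, -1.0]]
wrist_force: [-0.0, -0.4, -0.4]
opening: 0.998
grip_force: 0.0
t: 40.1
tool_pos: [0.4572, 0.1226, 0.1108]
ee_rot: [[-0.149, 0.989, 0.0], [0.989, 0.149, 0.0], [0.0, 0.0, -1.0]]
wrist_force: [-1.5, 0.4, 4.4]
opening: 0.164
grip_force: 58.5
t: 40.6
tool_pos: [0.4574, 0.1227, 0.1309]
ee_rot: [[-0.149, 0.989, 0.001], [0.989, 0.149, 0.0], [0.0, 0.001, -1.0]]
wrist_force: [-0.0, 0.2, -5.2]
opening: 0.163
grip_force: 58.9
```

```bash
python3 -m creep '0 0 .1 0;0 0 .25 0;0 0 .4 0;0 0 .55 0;0 0 .65 0;0 0 .7 0;0 -.05 .7 0;0 -.13 .7 0;0 -.25 .7 0;0 -.4 .7 0'>/dev/null && python3 -m creep '.01 -.17 0 0;.02 -.34 0 0;.03 -.51 0 0;.03 -.68 0 0;.03 -.85 0 0;.03 -1 0 0'>/dev/null && python3 -m creep '.01 -.17 0 0;.02 -.34 0 0;.03 -.51 0 0;.03 -.68 0 0;.03 -.83 0 0;.03 -.95 0 0;.03 -1.0 0 0'>/dev/null && python3 -m creep '0 -.05 0 0;0 -.078 0 0;0 -.078 0 0;0 -.078 0 0;0 -.078 0 0'  && python3 -m creep '0 0 -.12 0;0 0 -.26 0;0 0 -.4 0;0 0 -.54 0;0 0 -.66 0;0 0 -.76 0;0 0 -.83 0;0 0 -.86 0;0 0 -.88 0;0 0 -.88 0' && python3 -m creep '0 0 -.01 0;0 0 -.02 0;0 0 -.02 0;0 0 -.02 0'
```

```text
t: 43.4
tool_pos: [0.4632, -0.1248, 0.2005]
ee_rot: [[-0.149, 0.989, -0.0], [0.989, 0.149, 0.0], [0.0, -0.0, -1.0]]
wrist_force: [-0.7, 0.2, -4.9]
opening: 0.161
grip_force: 58.9
t: 44.4
tool_pos: [0.4634, -0.1252, 0.1126]
ee_rot: [[-0.149, 0.989, 0.0], [0.989, 0.149, -0.0], [-0.0, 0.0, -1.0]]
wrist_force: [0.0, 0.6, -4.6]
opening: 0.165
grip_force: 58.9
t: 44.8
tool_pos: [0.4636, -0.1253, 0.1109]
ee_rot: [[-0.149, 0.989, 0.001], [0.989, 0.149, -0.0], [-0.0, 0.001, -1.0]]
wrist_force: [0.2, -0.6, -1.9]
opening: 0.162
grip_force: 59.2
```

Contact has begun (the load on the wrist is dropping). Release, back off and inspect.

```bash
python3 -m creep '0 0 -.004 0;0 0 -.004 0;0 0 -.004 0;0 0 -.004 0;0 0 -.004 0;0 0 -.004 0;0 0 -.004 0;0 0 -.004 0;0 0 -.004 0' 1 && python3 -m creep '0 0 .1 0;0 0 .3 0;0 0 .6 0;0 0 1 0'>/dev/null && python3 -m creep '0 0 .3 0;0 0 .6 0;0 .1 1 0;0 .3 1 0;0 .5 1 0;0 .5 1 0;0 .5 1 0;0 .5 1 0'
python3 - <<'E'
from h import *
p=par('wrist'); w=imaging.camera('wrist'); s=imaging.camera('scene'); d=imaging.camera('side')
for n in ('wrist','scene','side'):
  pp=par(n)
  for o in ['oil','salt','spice','pink']:
    for r in tip_of(n,o)[:1]: print(n,o,round(r['score'],2),onplane(pp,r['centre'],.019).round(4))
q=(.481,-.243,np.radians(8.5))
print([rackpt(q,0,y).round(4) for y in (-.12,-.04,.04,.12)])
a=cv2.resize(s[80:230,210:350,::-1],(400,429)); b=cv2.resize(d[120:240,260:400,::-1],(400,429)); cv2.imwrite('pics/end.png',np.hstack([a,b]))
E
```

```text
t: 45.7
tool_pos: [0.4632, -0.1252, 0.1101]
ee_rot: [[-0.149, 0.989, -0.0], [0.989, 0.149, 0.0], [0.0, -0.0, -1.0]]
wrist_force: [-0.0, 0.4, -0.2]
opening: 1.001
grip_force: 0.0
t: 46.9
tool_pos: [0.4631, -0.0757, 0.3102]
ee_rot: [[-0.149, 0.989, -0.0], [0.989, 0.149, -0.0], [-0.0, -0.0, -1.0]]
wrist_force: [0.1, 0.3, -0.6]
opening: 1.003
grip_force: 0.0
wrist oil 0.56 [ 0.4996 -0.3672]
wrist salt 0.84 [ 0.4927 -0.2853]
wrist pink 0.76 [ 0.4628 -0.1298]
scene oil 0.75 [ 0.5027 -0.3764]
scene salt 0.73 [ 0.4775 -0.2859]
scene spice 0.64 [ 0.4707 -0.207 ]
scene pink 0.58 [ 0.465  -0.1256]
side oil 0.63 [ 0.5136 -0.3617]
side salt 0.71 [ 0.4766 -0.2915]
side spice 0.6 [ 0.4877 -0.2866]
side pink 0.94 [ 0.4674 -0.133 ]
[array([ 0.4987, -0.3617]), array([ 0.4869, -0.2826]), array([ 0.4751, -0.2034]), array([ 0.4633, -0.1243])]
```

View pics/end.png

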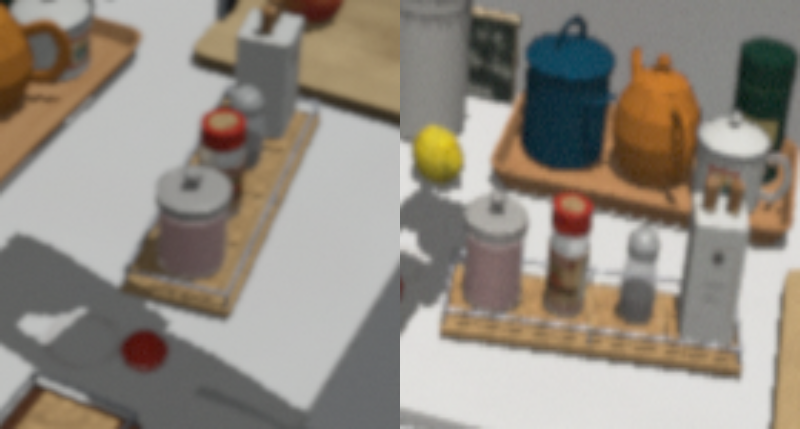

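All four stand upright in the pale rack. From left to right in the side view they are pink (495,250), spice (570,255), salt (640,275) and oil (712,265), and the gripper is clear.

```bash
python3 -c "
from station import order
print(order.finish_job())"
```

```text
the job is handed in; nothing more can be done
None
```

All four condiments stand upright and free in the pale rack in reverse order (pink, spice, salt, oil from the left), each within a few millimetres of its pad's centre by the camera estimates; I handed the job in at about 48 s of robot time.

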